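Weigh a pair of moulder knives and load the heavier one in the grinding holder

TASK

One of these two look-alike moulder knives is heavier and has to be ground down to match its partner. Lay them gently on the knife balance, one on each tray, and let go; then take the knife whose side drops and slide it, bevelled edge first and corrugated face up, into the channel of the grinding holder until the spring index pin snaps down into its round hole. Go by feel and never force the knife once the pin stops it, leave the lighter knife lying on its tray, and do not disturb the things around.

Things in the scene. Friction and masses are not known exactly. Their poses are not given: they have to be found in the camera images.
- knife_1: Steel moulder knife, flat bar 90 (x) x 40 (y) x 10 mm (z), about 270 g, corrugated face up. One of the two look-alikes is about 40 g heavier. Origin: underside, below the centre of mass. +x end: cutting edge 1.8 mm thick, upper face bevelled over 12 mm; -x end square. Round through hole 14 mm, centre at x = +18 mm; clamping slot 15 x 21 mm at x = -26 mm. Grip across the 40 mm width.
- knife_2: The other steel moulder knife: same shape, size, axes and origin as knife_1.
- balance: Knife balance, fixed to the bench: green base 100 (x) x 110 (y) x 14 mm, two cheeks 93 mm high in the middle. Origin: centre of its underside. The aluminium beam lies along its y axis on a pivot 85 mm up, over the origin; a tray at each end, centre 115 mm from the pivot. Delicate: the hand must not press on it with over 15 N, nor a knife with over 40 N.
- beam (a joint): Tilt of the balance beam, rad: 0 level, positive: tray_a up and tray_b down, negative: tray_a down; stops at -0.12 and +0.12. Empty it swings freely about level; with one knife, or two of different weight, it drops to a stop within about a second.
- tray_a (a point): Centre of the upper face of the tray at the balance's +y end; tilts with the beam: x across the tray, y along the beam away from the pivot, z out of its face. 65 mm up when level, 14 mm lower or higher at the stops. Tray 28 mm wide: a knife laid along the beam overhangs 6 mm each side, so fingers can straddle it. 98 mm clear between an inner wall (20 mm high) and an outer lip (5 mm).
- tray_b (a point): The same for the tray at the balance's -y end; axes parallel to tray_a's, so its y points along the beam towards the pivot.
- grinding_holder: Grinding holder, fixed to the bench: blue base 215 x 96 x 8 mm with an oiled steel bed, its top 30 mm up. Origin: on the bench under the mouth of its channel, +x into the channel. From x = -105 to 0 mm the bed is a tongue only 24 mm wide: lay a knife there, fingers fit on both sides. From x = 0 to 85 mm it lies between fences 12 mm high, 42.5 mm apart.
- channel_mouth (a point): Middle of the channel's mouth on the bed top, axes as the holder. Flared guides reach 20 mm before it, 57 mm apart at their tips. A dark bridge with the index pin (12 mm thick, red knob, its top 77 mm above the bench) stands over the channel, set anywhere 18 to 52 mm beyond the mouth: its place is not reported, find it by feel.
- index_pin (a joint): Lift of the index pin, m: 0 down, 0.007 riding on a knife. The bevel lifts it against 3 to 6 N of push in all; when the 14 mm hole comes under it, it snaps down and stops the knife dead (1 mm play) with the square end 11 to 45 mm out of the mouth; the push then rises at once. Above 15 N between knife and pin it is bent.
- screw_jar: Glass jar with red lid, 68 mm across, 95 mm high. Origin: centre of its underside. Bystander.
- soap_box: Small white carton, 55 x 85 x 30 mm. Origin: centre of its underside. Bystander.
- nail_jar: Glass jar with tan lid, 62 mm across, 85 mm high. Origin: centre of its underside. Bystander.
- sanding_block: Brown cork sanding block, 64 x 112 x 28 mm. Origin: centre of its underside. Bystander.

How it is judged:
By the outcome, as a careful person would: the job done as asked, in the order asked, and still so for the second after the job is handed in, with the robot touching nothing.
It also fails if it takes over 72 s, if anything falls off the work surface, if the arm or the gripper's body presses on something with over 40 N, if the wrist force passes 120 N, or if a joint passes its speed limit or range.

ROBOT

A 7-joint arm with a two-finger parallel gripper is mounted at the origin on the work surface; the furniture and walls round the work are solid. World frame = base frame: x ahead of the robot, y to its left, z up, the work surface at z = 0. Lengths are in m, angles in degrees, forces in N, time in s.
With the tool pointing down it reaches from about 0.425 to 0.95 m from the base axis. Payload 4.7 kg.
Tool frame: the origin (TCP) lies midway between the tips of the shut fingers; the grasp point (between the pads) lies 19 mm behind it; z points along the fingers, y is the line along which they close (so a half turn about z gives the same grasp; the last joint's range is limited). The gripper opens to 87 mm and grips with 3 to 60 N. Pads are 19 mm wide; open, the fingers measure 117 mm over their backs; the gripper's body (75 mm by 190 mm) begins 51 mm behind the grasp point.
Start: joints at [64.177, 26.849, -2.785, 87.806, 1.381, 65.374, -4.715], TCP at [0.276, -0.616, 0.223] pointing down, gripper open.
Joint ranges: [-148.3, 148.3], [-19.14, 114.17], [-79.39, 73.82], [5.75, 140.21], [-59.74, 239.74], [12.07, 113.84], [-152.46, 152.46]. Speed limits (degrees/s): [147.25, 147.25, 180, 180, 180, 180, 180].

INTERFACE

Orientations are given as [roll, pitch, yaw] about the fixed x, y, z axes, in that order (R = Rz(yaw) Ry(pitch) Rx(roll)).
In Python, from station import readout, vision, ticket gives the robot as it stands.
- The arm moves only by the shell command python3 -m crank 'ROWS' [OPENING] [FORCE]. ROWS is JSON, a list of rows, each a list of 6 numbers: the shift along the tool's x, y, z in cm, then the turn, a rotation vector about the tool's x, y, z in rad. A call has 1 to 10 rows; each row shifts and turns the commanded pose from where the row before left it, along the tool's axes as they then stand; what a row does not reach is not made up. A row lasts 1/8 s, in which the tool goes at most 62.5 mm and 10.7 degrees, less where a joint would pass 70% of its speed; a pose out of reach is approached as far as the arm can. A call is refused whole if a number of a shift passes 6.25 or a number of a turn 0.188, either way. A call with a gripper value outside its range is refused whole. OPENING is the finger opening in cm, from 0 to 8.7, set as the call begins (- or left out, the last holds). The fingers move at their own pace and stop on an object; FORCE is the grip in N (left out, the last holds). Time passes only in rows, so rows that do not move let the fingers close. It gives the time, the measured TCP pose, the force, the opening and the grip force at its end, in the units of the state.
- readout.sense(): the state, without advancing time (a new reading comes with each control period).
- vision.snapshot(name): name is "scene" or "top"; returns a dict with "frame" (480x640x3 uint8, red, green, blue), "z_map" (480x640 float32, m along the optical axis (not along the pixel's ray), 0 where there is no reading), "intrinsics" (3x3 intrinsics, pixels), "world_from_camera" (4x4, takes a point from camera to world coordinates). Camera axes: x right, y up, looking along -z (the intrinsics and any distortion apply to the point x, -y, -z); pixel columns grow to the right and rows downward; lengths in m; the calibration is good to about 2 mm. A picture is of the moment at which its call begins.
- ticket.job_done(): hands the job in; it is judged then, once.
The state is a dict: "t": time; "joint_positions": joint angles; "dq": joint speeds; "effort": joint torques, N m; "ee_pos": TCP position; "ee_rot": TCP orientation; "wrist_force": force on the tool from outside, world axes, zero at the start; "ft_torque": the same for the moment, N m; "gripper_width": opening from 0.0 (shut) to 1.0 (fully open); "gripper_force": force on a finger pad.
Only numpy, scipy, OpenCV 4.12 (cv2) and the standard library are available. Lean on these libraries where they do the work, as an engineer would, in place of code of your own. Each camera call takes 0.05 s, during which the arm holds its last target. There are 200 camera calls.

## Working session

There is one attempt and no reset: what is moved stays moved. The work goes in short steps, Python scripts to look and compute and a shell command to move; the robot and the scene stay as the last step left them, time stands still between calls to the robot, and variables do not carry over. Pictures are saved under pics/ and viewed, at most 10 in all, crops included, and the job is handed in when it is done.

```bash
ls; mkdir -p pics
cat > h.py <<'E'
import numpy as np, cv2
from station import readout, vision, ticket
def snap(cam,fn):
    s=vision.snapshot(cam); np.savez('last_%s.npz'%cam,**s)
    cv2.imwrite('pics/'+fn,cv2.cvtColor(s['frame'],cv2.COLOR_RGB2BGR)); return s
def load(cam): return np.load('last_%s.npz'%cam)
def cloud(s):
    z=s['z_map'];K=s['intrinsics'];T=s['world_from_camera']
    v,u=np.mgrid[:480,:640]
    p=np.stack([(u-K[0,2])/K[0,0]*z,-(v-K[1,2])/K[1,1]*z,-z],-1)
    return p@T[:3,:3].T+T[:3,3]
E
python3 - <<'E'
from h import *
for c in('scene','top'):
    s=snap(c,c+'1.png'); print(s['world_from_camera'].round(3),s['intrinsics'])
print(readout.sense())
E
```

```text
pics
[[-0.812  0.466 -0.352  0.011]
 [-0.584 -0.651  0.485  0.66 ]
 [-0.003  0.6    0.8    1.229]
 [ 0.     0.     0.     1.   ]] [[557.06289878   0.         318.77139192]
 [  0.         557.06289878 241.02449495]
 [  0.           0.           1.        ]]
[[ 0.019  0.995 -0.102  0.397]
 [-1.     0.021  0.015 -0.009]
 [ 0.017  0.102  0.995  1.2  ]
 [ 0.     0.     0.     1.   ]] [[531.09884236   0.         328.62278163]
 [  0.         531.09884236 238.86357384]
 [  0.           0.           1.        ]]
{'t': 0.1, 'joint_positions': array([64.1764931 , 26.89177654, -2.78340882, 87.86801949,  1.38204327,
       65.37411983, -4.71653643]), 'dq': array([ 0.0343183 , -0.07094255,  0.06134173, -0.19208142,  0.04136607,
        0.13604985, -0.05780202]), 'effort': array([ 3.93102227e-04, -5.09169602e+01, -8.12686491e-02, -2.36829114e+01,
       -6.15236512e-02,  3.44513508e-02,  3.68437748e-05]), 'ee_pos': array([ 0.27612589, -0.61534218,  0.22160659]), 'ee_rot': array([-1.79899798e+02,  5.00803222e-03,  2.41679717e+01]), 'wrist_force': array([-0.47339871,  0.17848937, -0.11254913]), 'ft_torque': array([ 0.00820431, -0.03420178, -0.04908044]), 'gripper_force': 0.0, 'gripper_width': 1.0026707551500633}
```

View pics/top1.png

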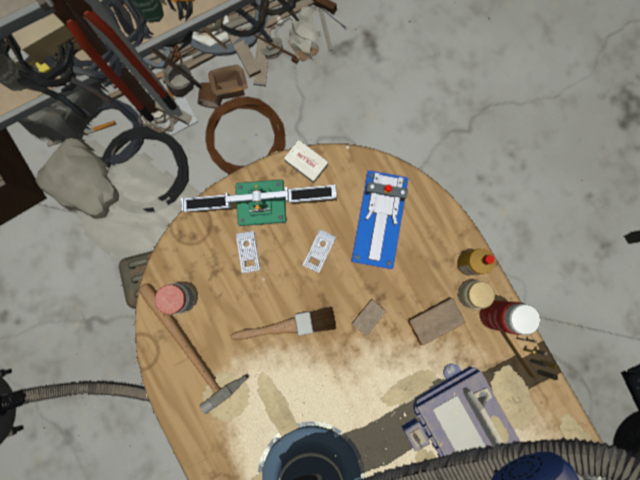

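View pics/scene1.png

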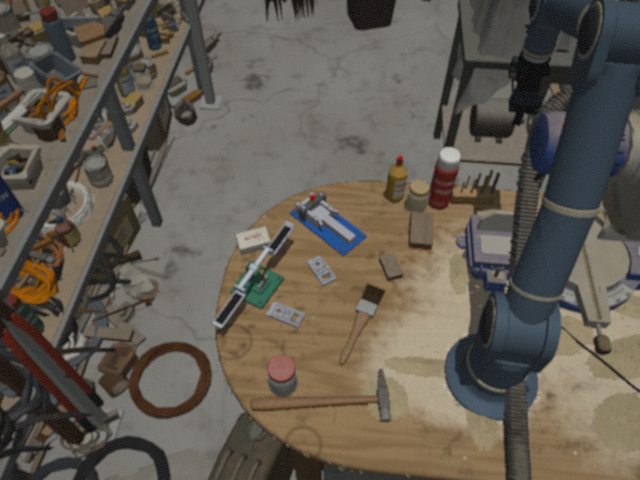

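The top view shows the knives at about (247,252) and (319,251), the balance at (260,200) with its beam running across the image, and the holder at (380,220) with its channel pointing up. The soap box is at (306,160). I'll enlarge this area.

Run:
```python
from h import *
s=load('top'); im=s['frame'][155:280,175:415,::-1]
cv2.imwrite('pics/crop1.png',cv2.resize(im,None,fx=3.3,fy=3.3,interpolation=cv2.INTER_CUBIC))
P=cloud(s)
for n,u,v in [('table',290,290),('k1',247,245),('k2',322,242),('trayL',200,204),('trayR',315,194),('bed',376,240),('base',361,250)]:
    print(n,P[v,u].round(4))
# knives: masks by height 5..14mm in region
for n,(u0,u1,v0,v1) in {'kL':(230,268,226,280),'kR':(298,342,224,280)}.items():
    q=P[v0:v1,u0:u1].reshape(-1,3); m=(q[:,2]>.005)&(q[:,2]<.02); q=q[m]
    r=cv2.minAreaRect((q[:,:2]*1000).astype(np.float32)); print(n,m.sum(),r,np.median(q[:,2]))
```

```text
table [ 0.4032  0.0575 -0.0025]
k1 [ 0.5031  0.1579 -0.0043]
k2 [ 0.5132 -0.0123 -0.0017]
trayL [0.5842 0.2534 0.0602]
trayR [0.609  0.0051 0.0751]
bed [ 0.5175 -0.1322  0.0267]
base [ 0.4958 -0.1003  0.0109]
kL 591 ((483.0632019042969, 161.4636688232422), (78.6888427734375, 109.80503845214844), 80.85005187988281) 0.009496085526333964
kR 575 ((489.4396057128906, -8.08823013305664), (115.8639907836914, 80.4375228881836), 6.44421911239624) 0.009302628315521533
```

View pics/crop1.png

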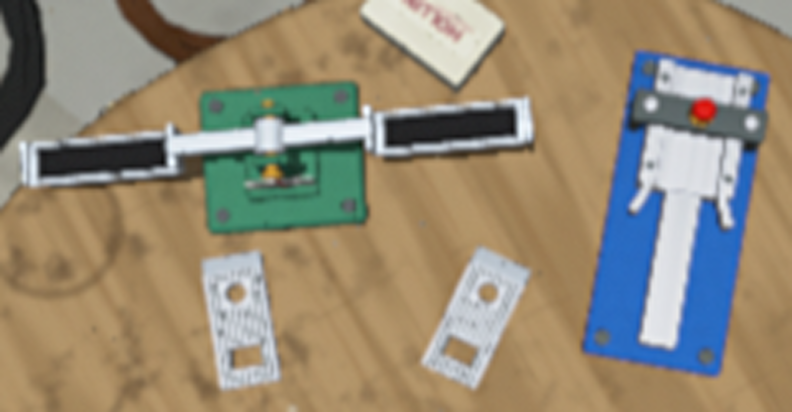

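```bash
cat >> h.py <<'E'
from scipy.spatial.transform import Rotation as R
def ray(s,u,v,z):
    K=s['intrinsics'];T=s['world_from_camera']
    d=T[:3,:3]@np.array([(u-K[0,2])/K[0,0],-(v-K[1,2])/K[1,1],-1]);o=T[:3,3]
    return o+d*(z-o[2])/d[2]
def go(x,y,z,yaw,roll=180.,pitch=0.):
    """print turn then shift (in tool axes after the turn)"""
    st=readout.sense(); A=R.from_euler('xyz',st['ee_rot'],degrees=True)
    B=R.from_euler('xyz',[roll,pitch,yaw],degrees=True)
    print('turn rad',(A.inv()*B).as_rotvec().round(3),'then cm',(100*(B.inv().apply(np.array([x,y,z])-st['ee_pos']))).round(2),'t',round(st['t'],2))
E
python3 - <<'E'
from h import *
s=load('top'); P=cloud(s)
f=lambda c,z:ray(s,175+c[0]/3.3,155+c[1]/3.3,z)
for n,cs in {'kL':[(203,260),(260,251),(279,378),(221,388)],'kR':[(481,247),(530,265),(474,388),(423,364)]}.items():
    q=np.array([f(c,zz) for c,zz in zip(cs,[.002,.002,.010,.010])]);F=(q[0]+q[1])/2;B=(q[2]+q[3])/2;d=F-B
    print(n,'ctr',((F+B)/2).round(4),'L',np.linalg.norm(d),'W',np.linalg.norm(q[0]-q[1]),np.linalg.norm(q[2]-q[3]),'yaw',np.degrees(np.arctan2(d[1],d[0])))
for n,cs,z in [('base',[(201,92),(357,83),(366,218),(208,233)],.014),('trayL',[(38,147),(168,137),(172,172),(38,180)],.065),('trayR',[(384,117),(516,107),(518,137),(385,147)],.065),('hbase',[(637,50),(769,73),(718,375),(584,352)],.008),('tongue end/bed mouth',[(640,345),(674,348),(697,197),(657,192)],.03),('bedTop',[(660,65),(752,80)],.042),('guide tips',[(634,210),(729,225)],.042),('knob',[(704,108)],.077),('soap',[(360,12),(457,87),(505,32)],.03)]:
    q=np.array([f(c,z) for c in cs]);print(n,q[:,:2].round(4).tolist(),'ctr',q.mean(0).round(4)[:2])
for n,u,v in [('yellow',490,260),('tan',478,293),('white',524,319),('redjar',172,296),('vise',450,372)]:
    print(n,P[v-3:v+4,u-3:u+4].reshape(-1,3).mean(0).round(3))
E
```

```text
kL ctr [0.4873 0.1538 0.006 ] L 0.08937405947903175 W 0.03942509690608111 0.03964594007465313 yaw 10.822070350523992
kR ctr [ 0.4928 -0.0073  0.006 ] L 0.09189712965339061 W 0.03593011502473117 0.03825703000016671 yaw -23.957137295314848
base [[0.642, 0.1853], [0.6507, 0.0787], [0.5573, 0.0699], [0.5447, 0.1769]] ctr [0.5987 0.1277]
trayL [[0.5925, 0.2817], [0.6011, 0.1974], [0.578, 0.1938], [0.5708, 0.2807]] ctr [0.5856 0.2384]
trayR [[0.6176, 0.0566], [0.6262, -0.03], [0.6062, -0.0317], [0.5976, 0.0554]] ctr [0.6119 0.0126]
hbase [[0.6798, -0.1142], [0.6657, -0.2061], [0.4555, -0.1722], [0.4693, -0.0806]] ctr [ 0.5676 -0.1433]
tongue end/bed mouth [[0.4734, -0.1167], [0.4719, -0.1395], [0.5743, -0.1541], [0.5772, -0.127]] ctr [ 0.5242 -0.1343]
bedTop [[0.6618, -0.1269], [0.653, -0.189]] ctr [ 0.6574 -0.1579]
guide tips [[0.5628, -0.1105], [0.5541, -0.1741]] ctr [ 0.5585 -0.1423]
knob [[0.6259, -0.1523]] ctr [ 0.6259 -0.1523]
soap [[0.6965, 0.0768], [0.6461, 0.0097], [0.6849, -0.0221]] ctr [0.6759 0.0215]
yellow [ 0.469 -0.345  0.156]
tan [ 0.404 -0.342  0.084]
white [ 0.356 -0.396  0.193]
redjar [0.386 0.295 0.094]
vise [ 0.231 -0.3    0.013]
```

Run:
```python
from h import *
go(.4928,-.0073,.30,24.17)
```

```text
turn rad [-0.002  0.    -0.   ] then cm [ 44.66 -46.6   -7.84] t 0.1
```

```bash
python3 -m crank '[[0,0,-4,0,0,0],[0,0,-4,0,0,0],[3,-3,0,0,0,0],[4,-4.2,0,0,0,0],[4,-4.2,0,0,0,0],[4,-4.2,0,0,0,0],[4,-4.2,0,0,0,0],[4,-4.2,0,0,0,0],[4,-4.2,0,0,0,0],[4,-4.2,0,0,0,0]]' 7 20
python3 - <<'E'
from h import *
go(.4928,-.0073,.15,156)
E
```

```text
t: 1.35
ee_pos: [0.4267, -0.1914, 0.3024]
ee_rot: [180.0, 0.0, 24.2]
wrist_force: [0.6, -0.1, -0.7]
gripper_width: 0.803
gripper_force: 0.0
turn rad [-0.     0.    -2.301] then cm [ 1.45 19.51 15.24] t 1.35
```

```bash
python3 -m crank '[[0,0,0,0,0,-0.18],[0,0,0,0,0,-0.18],[0,0,0,0,0,-0.18],[0,0,0,0,0,-0.18],[0,0,0,0,0,-0.18],[0,0,0,0,0,-0.18],[0,0,0,0,0,-0.18],[0,0,0,0,0,-0.18],[0,0,0,0,0,-0.18],[0,0,0,0,0,-0.18]]';python3 -m crank '[[0,0,0,0,0,-0.18],[0,0,0,0,0,-0.18],[0,0,0,0,0,-0.14],[0.3,4,4,0,0,0],[0.3,4,4,0,0,0],[0.3,4,4,0,0,0],[0.3,4,3,0,0,0],[0.2,3,0,0,0,0],[0,0,0,0,0,0]]'
python3 - <<'E'
from h import *
go(.4928,-.0073,.004,156)
E
```

```text
t: 2.6
ee_pos: [0.4262, -0.1932, 0.3022]
ee_rot: [-180.0, -0.0, 127.6]
wrist_force: [-0.6, -0.5, -0.3]
gripper_width: 0.805
gripper_force: 0.0
t: 3.72
ee_pos: [0.4914, -0.0115, 0.1521]
ee_rot: [179.9, -0.1, 156.2]
wrist_force: [-0.3, -1.2, -0.3]
gripper_width: 0.806
gripper_force: 0.0
turn rad [ 0.001 -0.001  0.004] then cm [ 0.05  0.44 14.81] t 3.73
```

```bash
python3 -m crank '[[0,0.4,5,0,0,0],[0,0,5,0,0,0],[0,0,3,0,0,0],[0,0,1.2,0,0,0],[0,0,0.5,0,0,0],[0,0,0,0,0,0]]';python3 -m crank '[[0,0,0,0,0,0],[0,0,0,0,0,0],[0,0,0,0,0,0],[0,0,0,0,0,0],[0,0,0,0,0,0]]' 3.0 25
```

```text
t: 4.47
ee_pos: [0.4936, -0.0107, 0.0063]
ee_rot: [180.0, 0.1, 155.9]
wrist_force: [-0.1, -0.5, -0.2]
gripper_width: 0.805
gripper_force: 0.0
t: 5.1
ee_pos: [0.4934, -0.01, 0.0058]
ee_rot: [180.0, 0.0, 156.0]
wrist_force: [0.0, 1.1, 2.7]
gripper_width: 0.453
gripper_force: 25.0
```

```bash
python3 -m crank '[[0,0,0,0,0,0],[0,0,0.1,0,0,0],[0,0,0.25,0,0,0],[0,0,0,0,0,0]]' 5.5;python3 -m crank '[[0,0,0,0,0,0],[0,0,0,0,0,0],[0,0,0,0,0,0]]' 3.0 30;python3 -m crank '[[0,0,-3,0,0,0],[0,0,-5,0,0,0],[0,0,-5,0,0,0],[0,0,-2,0,0,0],[0,0,0,0,0,0.18],[0,0,0,0,0,0.18],[0,0,0,0,0,0.18],[0,0,0,0,0,0.18],[0,0,0,0,0,0.18],[0,0,0,0,0,0.147]]'
python3 - <<'E'
from h import *
go(.6107,.0126,.12,96)
s=snap('top','top2.png'); im=s['frame'][165:275,175:345,::-1]
cv2.imwrite('pics/crop2.png',cv2.resize(im,None,fx=4.5,fy=4.5,interpolation=cv2.INTER_CUBIC))
E
```

```text
t: 5.6
ee_pos: [0.4925, -0.0106, 0.0017]
ee_rot: [-180.0, -0.0, 155.9]
wrist_force: [-0.6, 0.6, -0.0]
gripper_width: 0.629
gripper_force: 0.0
t: 5.98
ee_pos: [0.4929, -0.0103, 0.0021]
ee_rot: [180.0, 0.0, 156.0]
wrist_force: [-0.2, -0.6, -1.0]
gripper_width: 0.456
gripper_force: 30.0
t: 7.22
ee_pos: [0.492, -0.0105, 0.1515]
ee_rot: [-179.9, 0.0, 95.7]
wrist_force: [-1.3, -0.4, -2.6]
gripper_width: 0.454
gripper_force: 30.0
turn rad [-0.002  0.    -0.006] then cm [ 1.06 12.04  3.15] t 7.22
```

View pics/crop2.png

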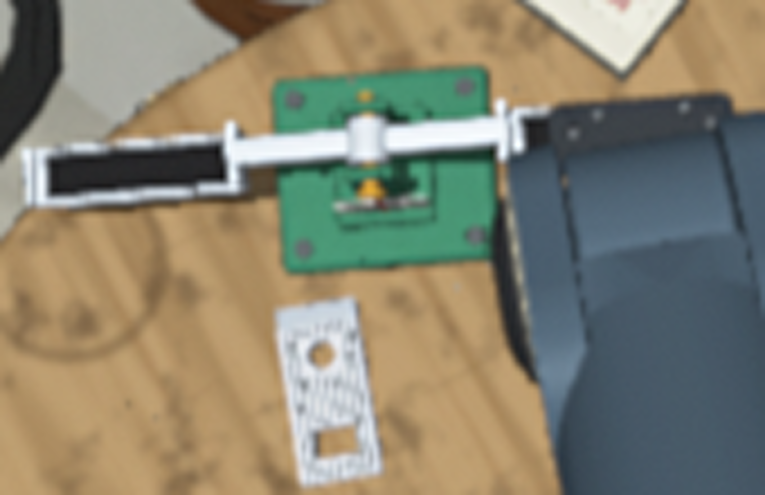

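```bash
python3 -m crank '[[0.33,3,0,0,0,0],[0.4,4,0,0,0,0],[0.4,4,0,0,0,0],[0.2,1,0,0,0,0],[0,0,2,0,0,0],[0,0,1,0,0.12,0],[0,0,0,0,0,0],[0,0,0,0,0,0]]'
python3 - <<'E'
from h import *
go(.6104,.0155,.056,96)
print(readout.sense()['ee_pos'])
s=snap('scene','sc2.png'); im=s['frame'][190:350,190:390,::-1]
cv2.imwrite('pics/crop3.png',cv2.resize(im,None,fx=3.7,fy=3.7,interpolation=cv2.INTER_CUBIC))
E
```

```text
t: 8.28
ee_pos: [0.6105, 0.0154, 0.1223]
ee_rot: [-180.0, -6.8, 96.0]
wrist_force: [0.4, 0.0, -2.4]
gripper_width: 0.454
gripper_force: 30.0
turn rad [-0.    -0.119 -0.   ] then cm [ 0.01 -0.01  6.63] t 8.28
[0.61046559 0.01544519 0.1223102 ]
```

View pics/crop3.png

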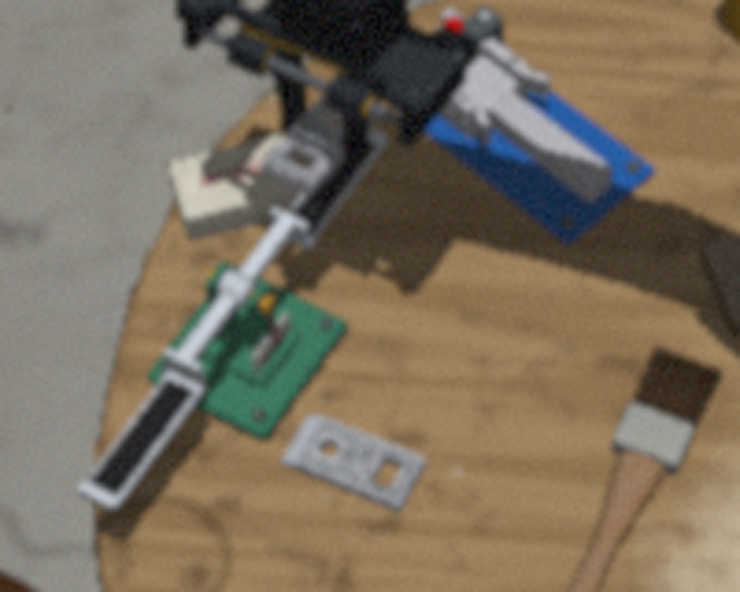

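The knife hangs tilted over the tray, with its slot end at crop (300,160), in line with the tray below it. I'll lower it.

```bash
python3 -m crank '[[-0.24,0,2,0,0,0],[-0.24,0,2,0,0,0],[-0.06,0,0.5,0,0,0],[-0.06,0,0.5,0,0,0],[-0.06,0,0.5,0,0,0],[0,0,0,0,0,0]]'; python3 -m crank '[[-0.04,0,0.3,0,0,0],[-0.04,0,0.3,0,0,0],[-0.03,0,0.25,0,0,0],[0,0,0,0,0,0]]'
```

```text
t: 9.07
ee_pos: [0.6114, 0.0162, 0.0672]
ee_rot: [179.9, -6.9, 96.0]
wrist_force: [-1.3, 1.0, 1.5]
gripper_width: 0.45
gripper_force: 30.0
t: 9.57
ee_pos: [0.611, 0.0155, 0.0583]
ee_rot: [180.0, -6.9, 96.0]
wrist_force: [-0.8, 1.1, 3.8]
gripper_width: 0.456
gripper_force: 30.0
```

```bash
python3 -m crank '[[-0.02,0,0.15,0,0,0],[-0.02,0,0.15,0,0,0],[0,0,0,0,0,0]]'; python3 -m crank '[[-0.01,0,0.1,0,0,0],[0,0,0,0,0,0]]'
```

```text
t: 9.95
ee_pos: [0.6112, 0.016, 0.0553]
ee_rot: [179.9, -6.9, 96.0]
wrist_force: [-2.7, 3.3, 4.4]
gripper_width: 0.456
gripper_force: 30.0
t: 10.2
ee_pos: [0.6113, 0.0152, 0.0542]
ee_rot: [179.9, -6.9, 96.0]
wrist_force: [0.2, 3.3, 3.6]
gripper_width: 0.456
gripper_force: 30.0
```

```bash
python3 -m crank '[[-0.01,0,0.1,0,0,0],[0,0,0,0,0,0]]';python3 -m crank '[[-0.01,0,0.1,0,0,0],[0,0,0,0,0,0]]'
```

```text
t: 10.45
ee_pos: [0.6112, 0.0151, 0.0531]
ee_rot: [180.0, -6.9, 96.0]
wrist_force: [1.0, 2.8, 4.0]
gripper_width: 0.456
gripper_force: 30.0
t: 10.7
ee_pos: [0.6112, 0.0152, 0.0527]
ee_rot: [180.0, -6.9, 96.0]
wrist_force: [-1.2, 2.6, 7.9]
gripper_width: 0.456
gripper_force: 30.0
```

```bash
python3 -m crank '[[0,0,-0.05,0,0,0],[0,0,0,0,0,0],[0,0,0,0,0,0]]' 5.8;python3 -m crank '[[0,0,-0.5,0,0,0],[0,0,-2,0,0,0],[0,0,-5,0,0,0],[0,0,-3,0,-0.12,0],[0,0,0,0,0,0]]'
python3 - <<'E'
from h import *
go(.4873,.1538,.15,10.8)
go(.4873,.1538,.15,96)
s=snap('scene','sc3.png'); im=s['frame'][190:350,190:390,::-1]
cv2.imwrite('pics/crop4.png',cv2.resize(im,None,fx=3.7,fy=3.7,interpolation=cv2.INTER_CUBIC))
E
```

```text
t: 11.08
ee_pos: [0.6103, 0.0142, 0.0518]
ee_rot: [-179.9, -6.8, 95.9]
wrist_force: [-0.1, 0.7, 0.1]
gripper_width: 0.648
gripper_force: 0.0
t: 11.7
ee_pos: [0.6144, 0.0058, 0.1616]
ee_rot: [179.5, -0.0, 96.2]
wrist_force: [-0.7, 0.2, -0.1]
gripper_width: 0.664
gripper_force: 0.0
turn rad [ 0.007 -0.007  1.49 ] then cm [ -9.71 -16.92   1.16] t 11.7
turn rad [ 0.009 -0.     0.003] then cm [ 16.05 -11.09   1.16] t 11.7
```

View pics/crop4.png

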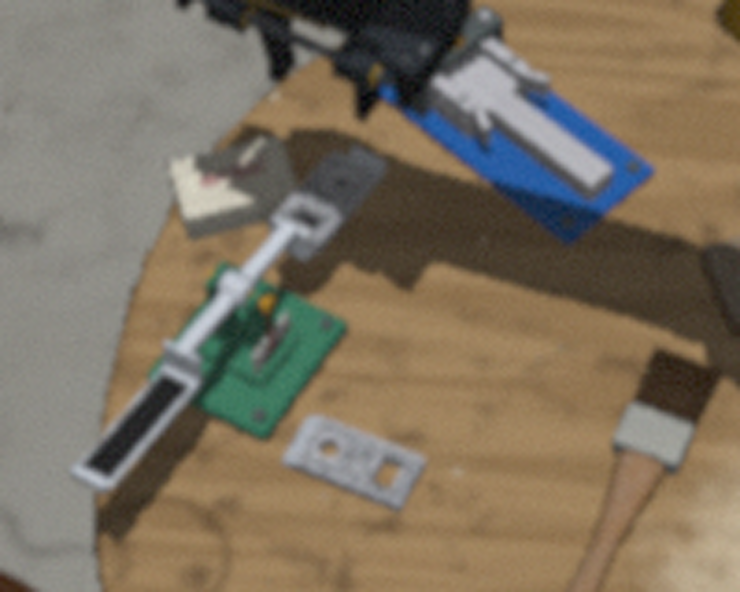

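The first knife lies square on its tray at (325,200) and the beam is down on that side. Now for the second knife.

```bash
python3 -m crank '[[3,-2,0,0,0,0],[4,-2.8,0,0,0,0],[4,-2.8,0,0,0,0],[4,-2.8,0,0,0,0],[1.05,-0.7,0,0,0,0],[0,0,0,0,0,0.186],[0,0,0,0,0,0.186],[0,0,0,0,0,0.186],[0,0,0,0,0,0.186],[0,0,0,0,0,0.186]]';python3 -m crank '[[0,0,0,0,0,0.186],[0,0,0,0,0,0.186],[0,0,0,0,0,0.187],[0,0,0,0,0,0],[0,0,0,0,0,0]]'
python3 - <<'E'
from h import *
go(.4873,.1538,.002,10.8)
E
```

```text
t: 13.0
ee_pos: [0.4854, 0.1491, 0.156]
ee_rot: [-180.0, 0.1, 42.2]
wrist_force: [0.8, 0.3, 0.2]
gripper_width: 0.665
gripper_force: 0.0
t: 13.62
ee_pos: [0.4852, 0.1501, 0.1564]
ee_rot: [180.0, 0.0, 10.7]
wrist_force: [0.1, -0.8, -0.7]
gripper_width: 0.665
gripper_force: 0.0
turn rad [ 0.     0.001 -0.001] then cm [ 0.28 -0.33 15.44] t 13.62
```

```bash
python3 -m crank '[[0.3,-0.35,5,0,0,0],[0,0,5,0,0,0],[0,0,3.5,0,0,0],[0,0,1.4,0,0,0],[0,0,0.5,0,0,0],[0,0,0,0,0,0]]';python3 -m crank '[[0,0,0,0,0,0],[0,0,0,0,0,0],[0,0,0,0,0,0],[0,0,0,0,0,0]]' 3.0 30;python3 -m crank '[[0,0,-3,0,0,0],[0,0,-5,0,0,0],[0,0,-5,0,0,0],[0,0,-2,0,0,-0.18],[0,0,0,0,0,-0.18],[0,0,0,0,0,-0.18],[0,0,0,0,0,-0.18],[0,0,0,0,0,-0.18],[0,0,0,0,0,-0.18],[0,0,0,0,0,-0.18]]';python3 -m crank '[[0,0,0,0,0,-0.18],[0,0,0,0,0,-0.047],[0,0,0,0,0,0],[0,0,0,0,0,0]]'
python3 - <<'E'
from h import *
go(.5987-.1166*np.sin(np.radians(6)),.127+.1166*np.cos(np.radians(6)),.14,96)
E
```

```text
t: 14.38
ee_pos: [0.4882, 0.155, 0.0036]
ee_rot: [-180.0, -0.1, 10.7]
wrist_force: [-0.3, 0.8, 0.5]
gripper_width: 0.667
gripper_force: 0.0
t: 14.88
ee_pos: [0.4878, 0.1546, 0.0034]
ee_rot: [180.0, -0.1, 10.6]
wrist_force: [-0.9, -0.1, 7.0]
gripper_width: 0.451
gripper_force: 30.0
t: 16.12
ee_pos: [0.4865, 0.1545, 0.152]
ee_rot: [-179.9, 0.0, 83.2]
wrist_force: [-0.1, 1.0, -3.1]
gripper_width: 0.456
gripper_force: 30.0
t: 16.62
ee_pos: [0.487, 0.1546, 0.1524]
ee_rot: [-180.0, 0.0, 95.8]
wrist_force: [0.7, -0.1, -2.9]
gripper_width: 0.456
gripper_force: 30.0
turn rad [-0.001  0.    -0.003] then cm [ 7.74 10.82  1.24] t 16.62
```

```bash
python3 -m crank '[[2,3,0,0,0,0],[3,4,0,0,0,0],[2.7,3.8,0.6,0,0,0],[0,0,0.6,0,0.12,0],[0,0,0,0,0,0],[-0.24,0,2,0,0,0],[-0.24,0,2,0,0,0],[-0.06,0,0.5,0,0,0],[0,0,0,0,0,0],[0,0,0,0,0,0]]'
python3 - <<'E'
from h import *
go(.5865,.243,.0825,96,180,-6.9)
E
```

```text
t: 17.88
ee_pos: [0.5874, 0.2428, 0.0961]
ee_rot: [179.9, -6.9, 95.9]
wrist_force: [-0.5, 0.3, -3.4]
gripper_width: 0.457
gripper_force: 30.0
turn rad [ 0.002  0.    -0.002] then cm [-0.14 -0.09  1.35] t 17.88
```

```bash
python3 -m crank '[[-0.08,-0.05,0.6,0,0,0],[-0.04,0,0.3,0,0,0],[-0.02,0,0.2,0,0,0],[0,0,0,0,0,0]]';python3 -m crank '[[-0.02,0,0.15,0,0,0],[0,0,0,0,0,0]]'
```

```text
t: 18.38
ee_pos: [0.5864, 0.2422, 0.0842]
ee_rot: [-180.0, -6.9, 95.8]
wrist_force: [-0.8, -0.3, -2.4]
gripper_width: 0.454
gripper_force: 30.0
t: 18.62
ee_pos: [0.5865, 0.2422, 0.0828]
ee_rot: [180.0, -6.9, 95.8]
wrist_force: [-0.5, -0.1, -3.1]
gripper_width: 0.456
gripper_force: 30.0
```

```bash
python3 -m crank '[[-0.01,0,0.1,0,0,0],[0,0,0,0,0,0]]';python3 -m crank '[[-0.01,0,0.1,0,0,0],[0,0,0,0,0,0]]'
```

```text
t: 18.88
ee_pos: [0.5867, 0.2423, 0.0822]
ee_rot: [180.0, -6.9, 95.8]
wrist_force: [-1.1, -0.5, -0.2]
gripper_width: 0.457
gripper_force: 30.0
t: 19.12
ee_pos: [0.5866, 0.2423, 0.081]
ee_rot: [180.0, -6.9, 95.8]
wrist_force: [-1.4, -0.8, 0.5]
gripper_width: 0.457
gripper_force: 30.0
```

```bash
python3 -m crank '[[0,0,0,0,0,0],[0,0,0,0,0,0],[0,0,0,0,0,0]]' 5.8;python3 -m crank '[[0,0,-0.5,0,0,0],[0,0,-2,0,0,0],[0,0,-4,0,0,0],[0,-6,-3,0,-0.12,0],[0,-4,0,0,0,0],[0,0,0,0,0,0],[0,0,0,0,0,0],[0,0,0,0,0,0]]'
python3 - <<'E'
from h import *
s=snap('scene','sc4.png'); im=s['frame'][190:350,190:390,::-1]
cv2.imwrite('pics/crop5.png',cv2.resize(im,None,fx=3.7,fy=3.7,interpolation=cv2.INTER_CUBIC))
print(readout.sense()['ee_pos'],readout.sense()['ee_rot'])
E
```

```text
t: 19.5
ee_pos: [0.5867, 0.2424, 0.081]
ee_rot: [180.0, -6.9, 95.8]
wrist_force: [0.3, 0.5, -0.1]
gripper_width: 0.643
gripper_force: 0.0
t: 20.5
ee_pos: [0.4936, 0.2211, 0.1733]
ee_rot: [180.0, -0.0, 95.7]
wrist_force: [-0.4, 0.3, -0.4]
gripper_width: 0.666
gripper_force: 0.0
[0.49336665 0.22120326 0.17310721] [ 1.79982878e+02 -2.17319817e-02  9.57612332e+01]
```

View pics/crop5.png

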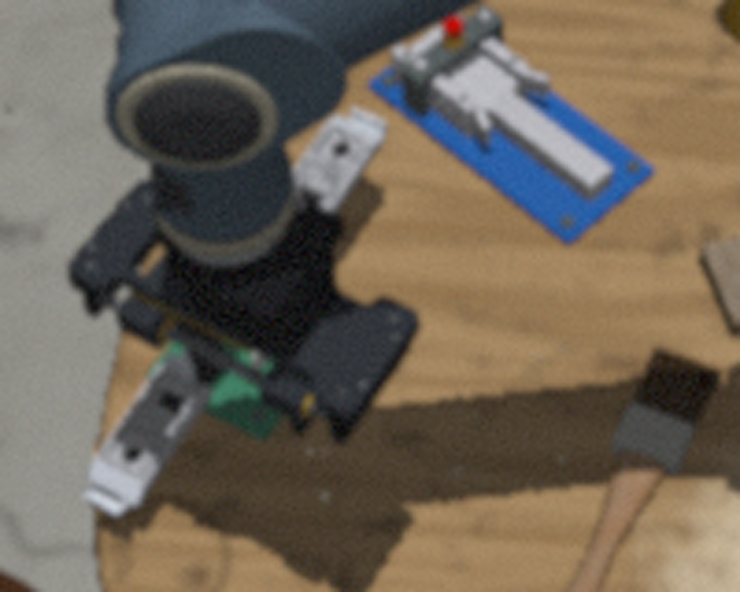

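The left tray's outer tip has moved down to (105,505), and the right knife at (340,150) is raised, so the left knife is the heavier one. I'll check this with depth.

Run:
```python
from h import *
s=load('scene');P=cloud(s)
f=lambda cu,cv,r=2:np.median(P[int(190+cv/3.7)-r:int(190+cv/3.7)+r+1,int(190+cu/3.7)-r:int(190+cu/3.7)+r+1].reshape(-1,3),0).round(4)
for c in [(125,475),(150,435),(180,385),(355,130),(320,175)]: print(c,f(*c))
# low tray knife corner pts, heavier: bevel end corners & slot
T=lambda r:(.5987-r*np.sin(np.radians(6)),.127+r*np.cos(np.radians(6)))
for cu,cv,z in [(95,465,.046),(130,510,.046)]: print(ray(s,190+cu/3.7,190+cv/3.7,z).round(4))
print(T(.1118)); go(*T(.1118),.13,96)
```

```text
(125, 475) [0.5797 0.2679 0.0553]
(150, 435) [0.5834 0.238  0.0612]
(180, 385) [0.591  0.2001 0.064 ]
(355, 130) [ 0.6165 -0.0217  0.0889]
(320, 175) [0.6123 0.0212 0.0876]
[0.6031 0.2703 0.046 ]
[0.5627 0.2818 0.046 ]
(np.float64(0.5870137178066763), np.float64(0.23818754790217295))
turn rad [ 0.    -0.    -0.004] then cm [0.71 9.49 4.31] t 20.55
```

```bash
python3 -m crank '[[0.3,4,0,0,0,0],[0.4,4,0,0,0,0],[0,1.5,2,0,0,0],[0,0,2.3,0,-0.12,0],[0,0,0,0,0,0],[0,0,0,0,0,0]]'
python3 - <<'E'
from h import *
go(.587,.2385,.050,95.8,180,6.9)
E
```

```text
t: 21.3
ee_pos: [0.5865, 0.2379, 0.1305]
ee_rot: [180.0, 6.8, 95.8]
wrist_force: [-0.4, -0.5, -0.3]
gripper_width: 0.665
gripper_force: 0.0
turn rad [ 0.    -0.002  0.   ] then cm [1.02 0.05 7.99] t 21.3
```

```bash
python3 -m crank '[[0.38,0,3,0,0,0],[0.38,0,3,0,0,0],[0.13,0,1,0,0,0],[0.12,0,0.9,0,0,0],[0,0,0,0,0,0],[0,0,0,0,0,0]]'; python3 -m crank '[[0,0,0,0,0,0],[0,0,0,0,0,0],[0,0,0,0,0,0],[0,0,0,0,0,0]]' 3.0 30
```

```text
t: 22.05
ee_pos: [0.5866, 0.2389, 0.0515]
ee_rot: [179.9, 6.8, 95.8]
wrist_force: [-0.1, -0.3, 0.6]
gripper_width: 0.665
gripper_force: 0.0
t: 22.55
ee_pos: [0.5863, 0.2388, 0.0508]
ee_rot: [180.0, 6.9, 95.8]
wrist_force: [1.1, 0.8, 1.6]
gripper_width: 0.456
gripper_force: 30.0
```

```bash
python3 -m crank '[[0.02,0,-0.25,0,0.02,0],[0.03,0,-0.35,0,0.03,0],[0.04,0,-0.35,0,0.03,0],[0.05,0,-0.35,0,0.03,0],[0.06,0,-0.35,0,0.03,0],[0.07,0,-0.35,0,0.03,0],[0.08,0,-0.35,0,0.03,0],[0.09,0,-0.4,0,0.03,0],[0.09,0,-0.5,0,0.01,0],[0,0,-0.5,0,0,0]]';  python3 -m crank '[[0,0,-1,0,0,0],[0,0,-3,0,0,0],[0,0,-3,0,-0.12,0],[0,0,0,0,0,0],[0,0,0,0,0,0]]';python3 - <<'E'
from h import *
s=snap('scene','sc5.png'); P=cloud(s)
for c in [(355,130),(320,175)]:
  u,v=int(190+c[0]/3.7),int(190+c[1]/3.7); print(np.median(P[v-2:v+3,u-2:u+3].reshape(-1,3),0))
a=np.radians(-9.1); m=np.array([.577,-.1442])
for d in(-.06,-.032): print(m+d*np.array([np.cos(a),np.sin(a)]))
p=m-.06*np.array([np.cos(a),np.sin(a)])
go(*p,.15,95.8); go(*p,.15,-9.1)
E
```

```text
t: 23.8
ee_pos: [0.5851, 0.2421, 0.0872]
ee_rot: [-179.9, -6.8, 95.8]
wrist_force: [0.9, 0.9, -9.7]
gripper_width: 0.456
gripper_force: 30.0
t: 24.42
ee_pos: [0.5856, 0.2345, 0.1568]
ee_rot: [-179.9, 0.0, 95.9]
wrist_force: [0.7, 1.1, -2.7]
gripper_width: 0.457
gripper_force: 30.0
[ 0.66416879 -0.07669338 -0.00107223]
[0.62587934 0.00546218 0.05936085]
[ 0.51775517 -0.13471052]
[ 0.54540276 -0.13913894]
turn rad [-0.003  0.001  0.   ] then cm [-35.95 -10.47   0.6 ] t 24.48
turn rad [-1.000e-03  3.000e-03  1.831e+00] then cm [-0.87 37.44  0.6 ] t 24.48
```

Run:
```python
from h import *
im=load('scene')['frame'][180:340,190:390,::-1]
cv2.imwrite('pics/crop6.png',cv2.resize(im,None,fx=3.7,fy=3.7,interpolation=cv2.INTER_CUBIC))
```

```text
(no output)
```

View pics/crop6.png

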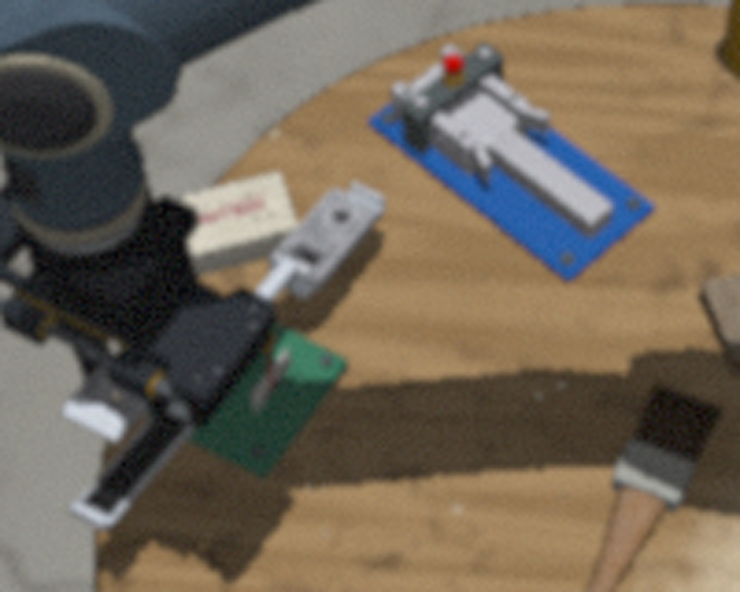

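The lighter knife rests on its tray at (330,240), now lowered, and the heavy knife is in the hand at (95,415). I'll move to the holder.

```bash
python3 -m crank '[[-3,-0.8,0,0,0,0],[-5,-1.5,0,0,0,0],[-5,-1.5,0,0,0,0],[-5,-1.5,0,0,0,0],[-5,-1.5,0,0,0,0],[-5,-1.5,0,0,0,0],[-5,-1.5,0,0,0,0],[-3,-0.7,0,0,0,0],[0,0,0,0,0,0]]';  python3 -m crank '[[0,0,0,0,0,0.183],[0,0,0,0,0,0.183],[0,0,0,0,0,0.183],[0,0,0,0,0,0.183],[0,0,0,0,0,0.183],[0,0,0,0,0,0.183],[0,0,0,0,0,0.183],[0,0,0,0,0,0.183],[0,0,0,0,0,0.183],[0,0,0,0,0,0.183]]';python3 -m crank '[[0,0,2,0,0,0],[0,0,3,0,0,0],[0,0,1,0,0,0],[0,0,0,0,0,0],[0,0,0,0,0,0]]';python3 - <<'E'
from h import *
go(.5178,-.1347,.032,-9.1)
s=snap('top','top3.png'); im=s['frame'][155:275,320:440,::-1]
cv2.imwrite('pics/crop7.png',cv2.resize(im,None,fx=5,fy=5,interpolation=cv2.INTER_CUBIC))
E
```

```text
t: 25.6
ee_pos: [0.5165, -0.1383, 0.1559]
ee_rot: [-179.8, 0.0, 95.4]
wrist_force: [-0.2, 1.0, -2.6]
gripper_width: 0.453
gripper_force: 30.0
t: 26.85
ee_pos: [0.5179, -0.1328, 0.1564]
ee_rot: [-179.9, 0.1, -9.3]
wrist_force: [0.4, -0.4, -1.8]
gripper_width: 0.459
gripper_force: 30.0
t: 27.48
ee_pos: [0.5193, -0.1339, 0.0983]
ee_rot: [-180.0, -0.1, -9.0]
wrist_force: [0.0, 0.6, -2.5]
gripper_width: 0.454
gripper_force: 30.0
turn rad [-0.    -0.002  0.002] then cm [-0.14  0.1   6.63] t 27.48
```

View pics/crop7.png

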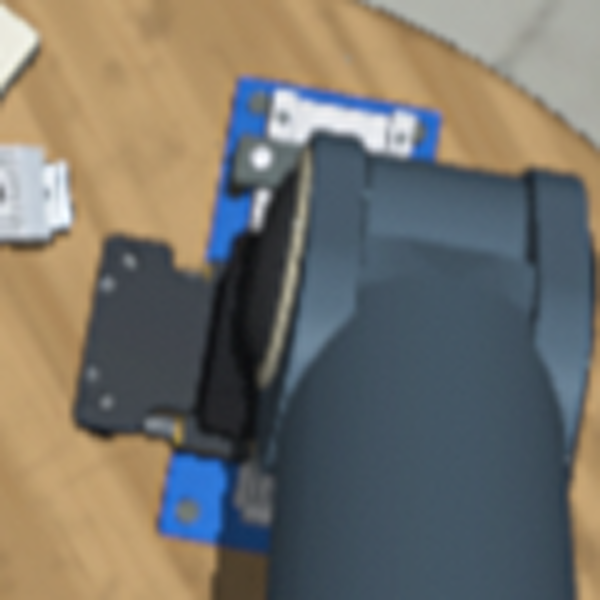

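The arm hides the tongue in this view, with only the bridge at (265,165) visible. I'll continue by feel.

```bash
python3 -m crank '[[-0.1,0.1,3,0,0,0],[0,0,2,0,0,0],[0,0,0.9,0,0,0],[0,0,0.3,0,0,0],[0,0,0,0,0,0]]';python3 -m crank '[[0,0,0.2,0,0,0],[0,0,0,0,0,0]]';python3 -m crank '[[0,0,0.15,0,0,0],[0,0,0,0,0,0]]'
```

```text
t: 28.15
ee_pos: [0.5185, -0.135, 0.0366]
ee_rot: [180.0, -0.1, -9.0]
wrist_force: [-0.5, -0.6, 1.6]
gripper_width: 0.45
gripper_force: 30.0
t: 28.4
ee_pos: [0.5187, -0.135, 0.0343]
ee_rot: [180.0, -0.2, -9.0]
wrist_force: [0.6, -0.4, 4.0]
gripper_width: 0.454
gripper_force: 30.0
t: 28.65
ee_pos: [0.5179, -0.1347, 0.0321]
ee_rot: [-180.0, -0.1, -9.0]
wrist_force: [1.4, -0.4, 3.0]
gripper_width: 0.458
gripper_force: 30.0
```

```bash
python3 -m crank '[[0,0,0.1,0,0,0],[0,0,0,0,0,0]]';python3 -m crank '[[0,0,0.1,0,0,0],[0,0,0,0,0,0]]'
```

```text
t: 28.9
ee_pos: [0.5177, -0.1347, 0.031]
ee_rot: [-180.0, -0.0, -9.0]
wrist_force: [2.0, -0.4, 3.6]
gripper_width: 0.455
gripper_force: 30.0
t: 29.15
ee_pos: [0.5175, -0.1347, 0.0299]
ee_rot: [-180.0, -0.0, -9.0]
wrist_force: [3.0, 0.6, 3.9]
gripper_width: 0.456
gripper_force: 30.0
```

```bash
python3 -m crank '[[0,0,0.1,0,0,0],[0,0,0,0,0,0]]';python3 -m crank '[[0,0,0.1,0,0,0],[0,0,0,0,0,0]]'
python3 - <<'E'
from h import *
print(readout.sense()['ft_torque'])
s=snap('scene','sc6.png'); im=s['frame'][170:270,270:390,::-1]
cv2.imwrite('pics/crop8.png',cv2.resize(im,None,fx=5.5,fy=5.5,interpolation=cv2.INTER_CUBIC))
E
```

```text
t: 29.4
ee_pos: [0.5175, -0.1347, 0.0298]
ee_rot: [-180.0, -0.0, -9.0]
wrist_force: [0.7, -0.4, 9.9]
gripper_width: 0.451
gripper_force: 30.0
t: 29.65
ee_pos: [0.5175, -0.1347, 0.0297]
ee_rot: [-180.0, -0.0, -9.0]
wrist_force: [-2.3, 0.7, 18.4]
gripper_width: 0.456
gripper_force: 30.0
[0.30726264 0.69013088 0.03857309]
```

View pics/crop8.png

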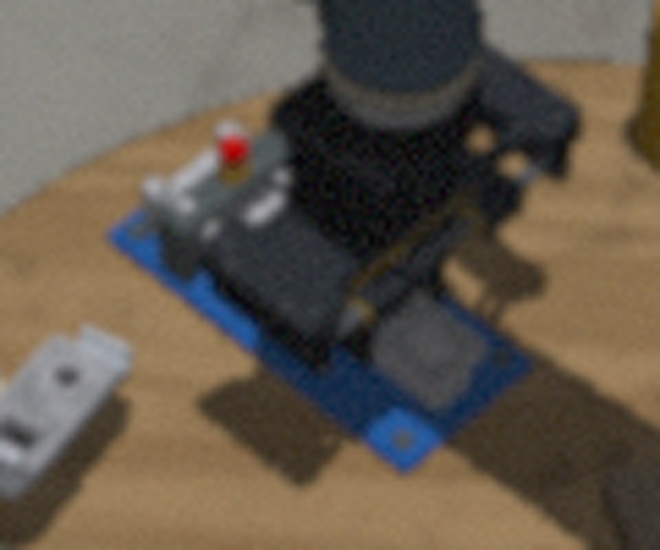

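The knife lies flat on the tongue with its square end at (430,350). I'll ease the pressure, lighten the grip and slide it into the mouth.

```bash
python3 -m crank '[[0,0,-0.18,0,0,0],[0,0,0,0,0,0],[0.15,0,0,0,0,0],[0.25,0,0,0,0,0],[0.25,0,0,0,0,0],[0.25,0,0,0,0,0]]' - 12;python3 -m crank '[[0.25,0,0,0,0,0],[0.25,0,0,0,0,0],[0.25,0,0,0,0,0]]'
```

```text
t: 30.45
ee_pos: [0.5229, -0.1358, 0.0297]
ee_rot: [180.0, 0.4, -9.0]
wrist_force: [-5.5, 2.4, 12.0]
gripper_width: 0.459
gripper_force: 12.0
t: 30.82
ee_pos: [0.5304, -0.137, 0.0297]
ee_rot: [180.0, 0.4, -9.0]
wrist_force: [-6.4, 1.1, 13.0]
gripper_width: 0.456
gripper_force: 12.0
```

```bash
python3 -m crank '[[0.2,0,0,0,0,0],[0.2,0,0,0,0,0],[0.2,0,0,0,0,0]]';python3 -m crank '[[0.2,0,0,0,0,0],[0.2,0,0,0,0,0],[0,0,0,0,0,0]]'
```

```text
t: 31.2
ee_pos: [0.5363, -0.138, 0.0297]
ee_rot: [180.0, 0.4, -9.0]
wrist_force: [-5.5, 0.2, 13.3]
gripper_width: 0.459
gripper_force: 12.0
t: 31.58
ee_pos: [0.5408, -0.1387, 0.0297]
ee_rot: [180.0, 0.3, -9.0]
wrist_force: [-4.8, 0.6, 11.0]
gripper_width: 0.456
gripper_force: 12.0
```

```bash
python3 -m crank '[[0,0,-0.12,0,0,0],[0.2,0,0,0,0,0],[0.2,0,0,0,0,0],[0,0,0,0,0,0]]';python3 -m crank '[[0,0,0,0,0,0],[0,0,0,0,0,0],[0,0,0,0,0,0]]' 5.2; python3 -m crank '[[0,0,-0.5,0,0,0],[0,0,-2,0,0,0],[0,0,-3,0,0,0],[-5,0,0,0,0,0],[-4,0,0,0,0,0],[0,0,0,0,0,0]]' 0 20
python3 - <<'E'
from h import *
a=np.radians(-9.1); m=np.array([.577,-.1442])
go(*(m-.100*np.array([np.cos(a),np.sin(a)])),.034,-9.1)
E
```

```text
t: 32.08
ee_pos: [0.5469, -0.1398, 0.0303]
ee_rot: [180.0, 0.1, -9.0]
wrist_force: [0.1, -0.6, -2.8]
gripper_width: 0.458
gripper_force: 13.1
t: 32.45
ee_pos: [0.5464, -0.1382, 0.0308]
ee_rot: [-179.9, 0.2, -9.0]
wrist_force: [-4.3, 3.3, -1.2]
gripper_width: 0.591
gripper_force: 2.4
t: 33.2
ee_pos: [0.4578, -0.1258, 0.0871]
ee_rot: [180.0, -0.2, -9.0]
wrist_force: [0.9, 0.1, 0.3]
gripper_width: 0.034
gripper_force: 0.0
turn rad [ 0.001 -0.003  0.001] then cm [ 2.06 -0.07  5.31] t 33.2
```

```bash
python3 -m crank '[[2,-0.07,3,0,0,0],[0,0,2,0,0,0],[0,0,0.3,0,0,0],[0,0,0,0,0,0],[0,0,0,0,0,0]]';  python3 -m crank '[[0.3,0,0,0,0,0],[0.3,0,0,0,0,0],[0.3,0,0,0,0,0],[0,0,0,0,0,0]]'; python3 -m crank '[[0.3,0,0,0,0,0],[0.3,0,0,0,0,0],[0.3,0,0,0,0,0]]'
```

```text
t: 33.83
ee_pos: [0.4796, -0.1281, 0.0339]
ee_rot: [180.0, -0.1, -9.0]
wrist_force: [0.3, -0.8, -0.3]
gripper_width: 0.007
gripper_force: 0.0
t: 34.33
ee_pos: [0.4878, -0.1293, 0.033]
ee_rot: [180.0, -0.0, -9.0]
wrist_force: [-1.4, 0.4, 0.8]
gripper_width: 0.006
gripper_force: 0.0
t: 34.7
ee_pos: [0.4962, -0.1307, 0.0329]
ee_rot: [180.0, 0.0, -9.0]
wrist_force: [-0.6, 0.3, 0.3]
gripper_width: 0.004
gripper_force: 0.5
```

```bash
python3 -m crank '[[0.25,0,0,0,0,0],[0.25,0,0,0,0,0],[0.25,0,0,0,0,0],[0.25,0,0,0,0,0]]';python3 -m crank '[[0.25,0,0,0,0,0],[0.25,0,0,0,0,0],[0.25,0,0,0,0,0]]';python3 -m crank '[[0.15,0,0,0,0,0],[0.15,0,0,0,0,0],[0.15,0,0,0,0,0]]'
```

```text
t: 35.2
ee_pos: [0.5063, -0.1322, 0.0329]
ee_rot: [180.0, -0.0, -9.0]
wrist_force: [-0.8, -0.4, -0.7]
gripper_width: 0.005
gripper_force: 0.4
t: 35.58
ee_pos: [0.5137, -0.1335, 0.033]
ee_rot: [180.0, -0.0, -9.0]
wrist_force: [-0.0, -0.3, -0.8]
gripper_width: 0.01
gripper_force: 0.4
t: 35.95
ee_pos: [0.518, -0.1342, 0.033]
ee_rot: [180.0, -0.0, -9.0]
wrist_force: [-1.3, -0.0, -0.0]
gripper_width: 0.005
gripper_force: 0.5
```

```bash
python3 -m crank '[[0.1,0,0,0,0,0],[0.1,0,0,0,0,0],[0.1,0,0,0,0,0],[0.1,0,0,0,0,0]]';python3 -m crank '[[0.1,0,0,0,0,0],[0.1,0,0,0,0,0],[0.1,0,0,0,0,0],[0.1,0,0,0,0,0]]';python3 -m crank '[[0.1,0,0,0,0,0],[0.1,0,0,0,0,0],[0.1,0,0,0,0,0],[0.1,0,0,0,0,0]]'
```

```text
t: 36.45
ee_pos: [0.522, -0.1348, 0.033]
ee_rot: [180.0, -0.0, -9.0]
wrist_force: [-1.0, 0.2, 0.5]
gripper_width: 0.0
gripper_force: 0.6
t: 36.95
ee_pos: [0.5258, -0.1353, 0.033]
ee_rot: [180.0, 0.0, -9.0]
wrist_force: [-2.5, -0.2, 1.2]
gripper_width: 0.011
gripper_force: 1.2
t: 37.45
ee_pos: [0.5295, -0.136, 0.0329]
ee_rot: [180.0, 0.0, -9.0]
wrist_force: [-4.8, 0.5, 2.6]
gripper_width: 0.003
gripper_force: 2.3
```

```bash
python3 -m crank '[[0.1,0,0,0,0,0],[0.1,0,0,0,0,0],[0.1,0,0,0,0,0]]';python3 -m crank '[[0.1,0,0,0,0,0],[0.1,0,0,0,0,0],[0.1,0,0,0,0,0]]';python3 -m crank '[[0.1,0,0,0,0,0],[0.1,0,0,0,0,0],[0.1,0,0,0,0,0]]'
```

```text
t: 37.83
ee_pos: [0.5328, -0.1364, 0.0329]
ee_rot: [180.0, 0.0, -9.0]
wrist_force: [-5.4, 0.5, 2.9]
gripper_width: 0.004
gripper_force: 2.3
t: 38.2
ee_pos: [0.5356, -0.1369, 0.0329]
ee_rot: [180.0, 0.0, -9.0]
wrist_force: [-5.0, 0.6, 3.9]
gripper_width: 0.006
gripper_force: 2.6
t: 38.58
ee_pos: [0.5392, -0.1375, 0.033]
ee_rot: [180.0, -0.0, -9.0]
wrist_force: [-2.1, 0.5, 0.2]
gripper_width: 0.002
gripper_force: 1.1
```

```bash
python3 -m crank '[[0.1,0,0,0,0,0],[0.1,0,0,0,0,0],[0.1,0,0,0,0,0]]';python3 -m crank '[[0.08,0,0,0,0,0],[0.08,0,0,0,0,0],[0.08,0,0,0,0,0]]';python3 -m crank '[[0.07,0,0,0,0,0],[0.07,0,0,0,0,0]]'
```

```text
t: 38.95
ee_pos: [0.5418, -0.1379, 0.033]
ee_rot: [180.0, -0.0, -9.0]
wrist_force: [-2.2, 0.7, 0.0]
gripper_width: 0.006
gripper_force: 1.1
t: 39.33
ee_pos: [0.5442, -0.1383, 0.033]
ee_rot: [180.0, -0.0, -9.0]
wrist_force: [-1.9, -0.3, -1.0]
gripper_width: 0.007
gripper_force: 1.0
t: 39.58
ee_pos: [0.5456, -0.1385, 0.033]
ee_rot: [180.0, -0.0, -9.0]
wrist_force: [-1.0, 0.3, 0.0]
gripper_width: 0.009
gripper_force: 1.0
```

```bash
python3 -m crank '[[0.07,0,0,0,0,0],[0.07,0,0,0,0,0]]'
```

```text
t: 39.83
ee_pos: [0.5469, -0.1387, 0.033]
ee_rot: [180.0, -0.0, -9.0]
wrist_force: [-2.4, -0.6, 0.5]
gripper_width: 0.006
gripper_force: 1.0
```

```bash
python3 -m crank '[[0.07,0,0,0,0,0],[0.07,0,0,0,0,0]]'
```

```text
t: 40.08
ee_pos: [0.5483, -0.1389, 0.033]
ee_rot: [180.0, -0.0, -9.0]
wrist_force: [-2.5, 0.2, 0.7]
gripper_width: 0.002
gripper_force: 1.0
```

```bash
python3 -m crank '[[0.07,0,0,0,0,0],[0.07,0,0,0,0,0]]'
```

```text
t: 40.33
ee_pos: [0.5503, -0.1392, 0.0332]
ee_rot: [180.0, -0.1, -9.0]
wrist_force: [-0.2, -0.1, -1.3]
gripper_width: 0.002
gripper_force: 0.4
```

```bash
python3 -m crank '[[0.07,0,0,0,0,0],[0.05,0,0,0,0,0]]'
```

```text
t: 40.58
ee_pos: [0.551, -0.1394, 0.0331]
ee_rot: [180.0, -0.0, -9.0]
wrist_force: [-1.0, -0.3, 0.3]
gripper_width: 0.005
gripper_force: 0.6
```

```bash
python3 -m crank '[[0.06,0,0,0,0,0],[0,0,0,0,0,0]]'
```

```text
t: 40.83
ee_pos: [0.5516, -0.1395, 0.0331]
ee_rot: [180.0, -0.0, -9.0]
wrist_force: [-0.9, -0.1, 0.7]
gripper_width: 0.006
gripper_force: 0.6
```

```bash
python3 -m crank '[[0.05,0,0,0,0,0],[0,0,0,0,0,0]]'
```

```text
t: 41.08
ee_pos: [0.5521, -0.1395, 0.033]
ee_rot: [180.0, -0.0, -9.0]
wrist_force: [-0.1, -0.3, 0.0]
gripper_width: 0.008
gripper_force: 0.4
```

```bash
python3 -m crank '[[0.05,0,0,0,0,0],[0,0,0,0,0,0]]'
```

```text
t: 41.32
ee_pos: [0.5523, -0.1396, 0.033]
ee_rot: [180.0, 0.0, -9.0]
wrist_force: [-1.7, 0.5, 1.0]
gripper_width: 0.008
gripper_force: 0.7
```

```bash
python3 -m crank '[[0.04,0,0,0,0,0],[0,0,0,0,0,0]]'
```

```text
t: 41.58
ee_pos: [0.5528, -0.1397, 0.033]
ee_rot: [180.0, -0.0, -9.0]
wrist_force: [-1.1, 1.1, 1.4]
gripper_width: 0.004
gripper_force: 0.7
```

```bash
python3 -m crank '[[0.04,0,0,0,0,0],[0,0,0,0,0,0]]'
```

```text
t: 41.82
ee_pos: [0.5532, -0.1397, 0.033]
ee_rot: [180.0, -0.0, -9.0]
wrist_force: [-1.6, -0.8, 1.0]
gripper_width: 0.005
gripper_force: 0.7
```

```bash
python3 -m crank '[[0.04,0,0,0,0,0],[0,0,0,0,0,0]]'
```

```text
t: 42.08
ee_pos: [0.5536, -0.1398, 0.033]
ee_rot: [180.0, -0.0, -9.0]
wrist_force: [-1.1, 0.6, 0.8]
gripper_width: 0.007
gripper_force: 0.7
```

```bash
python3 -m crank '[[0.04,0,0,0,0,0],[0,0,0,0,0,0]]'
```

```text
t: 42.32
ee_pos: [0.5539, -0.1398, 0.033]
ee_rot: [180.0, 0.0, -9.0]
wrist_force: [-2.5, -0.1, 1.4]
gripper_width: 0.006
gripper_force: 0.9
```

```bash
python3 -m crank '[[0.04,0,0,0,0,0],[0,0,0,0,0,0]]'
```

```text
t: 42.58
ee_pos: [0.554, -0.1398, 0.0329]
ee_rot: [180.0, 0.0, -9.0]
wrist_force: [-3.7, 0.3, 2.6]
gripper_width: 0.005
gripper_force: 1.5
```

```bash
python3 -m crank '[[0.04,0,0,0,0,0],[0,0,0,0,0,0]]'
```

```text
t: 42.82
ee_pos: [0.5541, -0.1398, 0.0329]
ee_rot: [180.0, 0.1, -9.0]
wrist_force: [-4.1, -0.1, 3.3]
gripper_width: 0.008
gripper_force: 2.3
```

```bash
python3 -m crank '[[0.05,0,0,0,0,0],[0,0,0,0,0,0]]'
```

```text
t: 43.08
ee_pos: [0.5542, -0.1398, 0.0329]
ee_rot: [-180.0, 0.1, -9.0]
wrist_force: [-6.3, 1.4, 4.4]
gripper_width: 0.006
gripper_force: 2.8
```

```bash
python3 -m crank '[[-0.3,0,0,0,0,0],[-2,0,0,0,0,0],[-3,0,0,0,0,0],[0,0,-5,0,0,0],[-4,0,-6,0,0,0],[-6,0,-5,0,0,0],[-6,0,0,0,0,0],[0,0,0,0,0,0],[0,0,0,0,0,0]]'
python3 - <<'E'
from h import *
s=snap('top','top4.png');P=cloud(s);im=s['frame'].astype(int)
m=(im[...,0]>150)&(im[...,1]<80)&(im[...,2]<80); m[:, :370]=0;m[:,405:]=0;m[:170]=0;m[200:]=0
q=P[m];print('knob',len(q),np.median(q,0),np.percentile(q[:,2],[50,80,95]))
s=snap('scene','sc7.png');Q=cloud(s);im=s['frame'].astype(int)
m=(im[...,0]>140)&(im[...,1]<70)&(im[...,2]<70); m2=np.zeros_like(m);m2[180:220,290:330]=m[180:220,290:330]
q=Q[m2];print('scene knob',len(q),np.median(q,0) if len(q) else 0,np.percentile(q[:,2],[50,80,95]))
a=np.radians(-9.1);e=np.array([np.cos(a),np.sin(a)]);o=np.array([.577,-.1442])
# bright knife profile along axis in holder, height by depth
for d in np.arange(-.11,.09,.01):
    p=o+d*e; k=(np.linalg.norm(P[...,:2]-p,axis=2)<.004); print(round(d,3),np.median(P[k][:,2]).round(4),end='; ')
# lighter knife on tray
for r in(.08,.11,.14):
    p=np.array([.5987+r*np.sin(.105),.127-r*np.cos(.105)]);k=(np.linalg.norm(P[...,:2]-p,axis=2)<.006);print('tray',r,np.median(P[k][:,2]))
print(readout.sense()['ee_pos'])
E
```

```text
t: 44.2
ee_pos: [0.3637, -0.1096, 0.1757]
ee_rot: [180.0, -0.2, -9.0]
wrist_force: [0.6, -0.1, 0.5]
gripper_width: 0.008
gripper_force: 0.0
knob 36 [ 0.62587969 -0.15143991  0.07525615] [0.07525615 0.07764388 0.0794021 ]
scene knob 10 [ 0.62476341 -0.15250305  0.07580107] [0.07580107 0.07731238 0.07886199]
-0.11 0.0076; -0.1 0.0266; -0.09 0.0299; -0.08 0.0293; -0.07 0.029; -0.06 0.03; -0.05 0.0301; -0.04 0.0309; -0.03 0.0296; -0.02 0.0296; -0.01 0.0369; -0.0 0.0382; 0.01 0.0299; 0.02 0.0384; 0.03 0.0401; 0.04 0.0475; 0.05 0.0773; 0.06 0.0737; 0.07 0.0381; 0.08 0.0298; tray 0.08 0.05559695623031902
tray 0.11 0.06186134251523523
tray 0.14 0.058084349085207876
[ 0.3639464  -0.10963015  0.17537872]
```

```bash
python3 -c "
from station import ticket
print(ticket.job_done())"
```

```text
the job is handed in; nothing more can be done
None
```

The heavier knife, the one on the left tray, is in the grinding holder with the index pin snapped down in its hole; the lighter one is still on its tray, and I handed the job in at about 44 s (no verdict was shown).

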